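# Fetch the brass spindle from the parts drawer and lay it in the V-rest

## Task

Pull the top drawer of the parts cabinet all the way out to its stop and leave it open. Then pick the brass spindle out from among the other parts and set it down gently, without dropping it, in the two V notches of the V-rest, with its square collar between the V-blocks and a round shaft end lying home in each notch. Leave the other parts in the drawer, and do not disturb the paint jar, the glue bottle or the screwdriver.

Things in the scene. Friction and masses are not known exactly. Their poses are not given: they have to be found in the camera images.
- cab: Grey two-drawer parts cabinet with teal drawer fronts and a teal sheet on top, fixed to the bench, 240 mm deep (x) by 320 mm wide (y) by 150 mm high; origin at the centre of its underside. Its front, with the handles, looks along its own -x, roughly to the robot; drawers slide out along -x.
- cab_drawer0 (a joint): Top drawer's slide in m: 0 closed, 0.166 fully out at its hard stop (starts closed or a little ajar). Runs with about 1 N of friction, no spring; stays where it is left.
- cab_drawer0_handle (a point): Centre of the top drawer's handle: round steel bar 11 mm in diameter, 120 mm long across the drawer (along its y), its axis 35 mm out from the teal front, 112 mm above the bench, 38 mm below the cabinet's top. Posts 51 mm either side of centre. Can be pinched from above, one finger between bar and front. Axes as the cabinet's. The teal front's top edge is 26 mm above this point.
- drawer_floor (a point): Centre of the top drawer's inner floor, 85 mm above the bench; moves with the drawer, axes as the cabinet's. Inner space 195 mm (x) by 278 mm (y), open on top; side walls 43 mm, front panel 53 mm above the floor. Fully out, x = -0.097 to +0.062 of it is clear of the cabinet; three spindles lie there side by side, centres between x = -0.035 and 0.
- brass_spindle: THE TARGET: brass spindle, round shaft 12 mm in diameter, 110 mm long, with a square collar 20 x 20 mm, 26 mm long, at mid-length; 110 to 210 g. Origin at its centre, x along the shaft, collar faces along y and z. Lies on its collar, centre 10 mm above the drawer floor, in any of three places 82 mm apart across the drawer, shaft within about 20 degrees of the drawer's x.
- steel_spindle: Steel-grey spindle of exactly the same shape and size as the brass one, about 150 g; origin at its centre. A part of the drawer's stock: stays in the drawer.
- black_spindle: Black plastic spindle of exactly the same shape and size as the brass one, about 50 g; origin at its centre. A part of the drawer's stock: stays in the drawer.
- red_cap: Red plastic upright cylinder 18 mm in diameter, 14 mm high, loose in the top drawer between the spindles; origin at the centre of its underside. Stays in the drawer.
- alu_bush: Bare aluminium upright cylinder 18 mm in diameter, 14 mm high, loose in the top drawer between the spindles; origin at the centre of its underside. Stays in the drawer.
- blue_bush: Blue plastic upright cylinder 18 mm in diameter, 14 mm high, loose in the top drawer between the spindles; origin at the centre of its underside. Stays in the drawer.
- white_bush: White plastic upright cylinder 18 mm in diameter, 14 mm high, loose in the top drawer between the spindles; origin at the centre of its underside. Stays in the drawer.
- v_rest: V-rest fixed to the bench: green base 130 mm (x) by 80 mm (y), 12 mm thick, with two V-blocks 18 mm thick (x) centred 36 mm either side of the middle, 54 mm clear between them. Each has an upward 90 degree V notch lined with steel, 42 mm wide at the mouth, rims 68 mm above the bench. Origin at the centre of the base's underside; x along the shaft to be laid.
- v_seat (a point): Where the centre of the spindle lies when it is home in both notches: midway between the V-blocks, 55 mm above the bench. x along the notches, z up. The spindle may lie either way round; its collar may be anywhere between the V-blocks (up to 14 mm off the middle along x).
- paint_jar: Bystander: amber jar with orange cap, 52 mm in diameter, 65 mm high, loose on the bench; origin at the centre of its underside.
- glue_bottle: Bystander: white bottle with red cap, 44 mm in diameter, 130 mm high, loose on the bench; origin at the centre of its underside.
- screwdriver: Bystander: red-handled screwdriver about 200 mm long lying on the bench between robot and drawer, along its own x; origin under its middle.
There are look-alikes about, which are no part of the job. Several things have the shape of the v_rest; the one meant has the colours described above.

How it is judged:
On the way, in this order (a step that is already met when the one before it is completed fails the run):
1. the top drawer is pulled out to its stop (within 6 mm) (value of joint cab_drawer0 above 0.16 m), for 0.2 s.
2. the brass spindle is lifted clear of the drawer, in the fingers (z of brass_spindle in the frame of drawer_floor above 0.055 m and contact force between the fingers and brass_spindle above 0.5 N), for 0.1 s.
At the end, for the whole second after the job is handed in: The brass spindle rests, still, in both notches of the V-rest: centre within 15 mm of the seat along the notches and 4 mm across and in height, shaft within 0.07 rad of the notches; the top drawer is still out (at least 150 mm), and the six other parts are all in it (x of brass_spindle in the frame of v_seat between -0.015 and 0.015 m and y of brass_spindle in the frame of v_seat between -0.004 and 0.004 m and z of brass_spindle in the frame of v_seat between -0.004 and 0.004 m and angle between the x axis of brass_spindle and the x axis of v_seat, either way round below 0.07 rad and linear speed of brass_spindle below 0.02 m/s and value of joint cab_drawer0 above 0.15 m and z of steel_spindle in the frame of drawer_floor between -0.005 and 0.04 m and horizontal distance between each of steel_spindle, black_spindle, red_cap, alu_bush, blue_bush, white_bush and drawer_floor below 0.18 m and z of black_spindle in the frame of drawer_floor between -0.005 and 0.04 m and z of red_cap in the frame of drawer_floor between -0.005 and 0.04 m and z of alu_bush in the frame of drawer_floor between -0.005 and 0.04 m and z of blue_bush in the frame of drawer_floor between -0.005 and 0.04 m and z of white_bush in the frame of drawer_floor between -0.005 and 0.04 m); the robot touches nothing.
It fails at once if the brass spindle is dropped (falls faster than 0.5 m/s out of the fingers, over a drop of some 13 mm) at the V-rest (contact force between the fingers and brass_spindle below 0.05 N and linear speed of brass_spindle above 0.5 m/s and horizontal distance between brass_spindle and v_seat below 0.15 m).
It fails at once if a bystander (jar, bottle, screwdriver) is moved more than 20 mm (distance of any of paint_jar, glue_bottle, screwdriver from where it was at the start of the episode above 0.02 m).
It also fails if it takes over 59 s, if anything falls off the work surface, if the arm or the gripper's body presses on something with over 40 N, if the wrist force passes 120 N, or if a joint passes its speed limit or range.

## Robot

A 6-joint arm with a two-finger parallel gripper is mounted at the origin on the work surface. World frame = base frame: x ahead of the robot, y to its left, z up, the work surface at z = 0. Lengths are in m, angles in rad, forces in N, time in s.
With the tool pointing down it reaches from about 0.3 to 0.875 m from the base axis. Payload 4.2 kg.
Tool frame: the origin (TCP) lies midway between the tips of the shut fingers; the grasp point (between the pads) lies 19 mm behind it (arm.pinch_z is the distance from the TCP to the grasp point, in m); z points along the fingers, y is the line along which they close (so a half turn about z gives the same grasp; the last joint's range is limited). The gripper opens to 85 mm and grips with 20 to 120 N. Pads are 22 mm wide; open, the fingers measure 114 mm over their backs; the gripper's body (76 mm by 85 mm) begins 54 mm behind the grasp point. The pads swing forward as they close: fully open they stand 13 mm farther back than shut.
Start: joints at [1.09, 0.32, 1.565, -0, 1.257, -0.02], TCP at [0.256, 0.515, 0.231] pointing down, gripper open.
Joint ranges: [-3.11, 3.11], [-0.84, 2.01], [0.21, 2.61], [-1.34, 4.49], [0.05, 2.63], [-2.56, 2.56]. Speed limits (rad/s): [2.57, 2.57, 3.14, 3.14, 3.14, 3.14].

## Interface

Orientations are given as a unit quaternion [x, y, z, w].
In Python, from plant import telemetry, vision, arm gives the robot as it stands.
- The arm moves only by the tool apply_moves, never from a script. Its argument "series" is a list of rows, each a list of 5 numbers: the shift along the tool's x, y, z normalised to -1 to 1, where 1 is 3 cm, then the turn about the tool's z normalised to -1 to 1, where 1 is 4 degrees, then the opening, from -1 (shut) to 1 (fully open). In form: [[dx, dy, dz, yaw, jaw], ...]. A call has 1 to 8 rows; each row shifts and turns the commanded pose from where the row before left it, along the tool's axes as they then stand; what a row does not reach is not made up. A row lasts 1/12 s, in which the tool goes at most 41.7 mm and 7.16 degrees, less where a joint would pass 70% of its speed; a pose out of reach is approached as far as the arm can. A call with a number of a shift or a turn outside -1 to 1 is refused whole. A call with a gripper value outside its range is refused whole. The fingers move at their own pace and stop on an object; "newtons" is the grip in N (left out, the last holds). Time passes only in rows, so rows that do not move let the fingers close. It gives the time, the measured TCP pose, the force, the opening and the grip force at its end, in the units of the state.
- telemetry.read_state(): the state, without advancing time (a new reading comes with each control period).
- vision.grab_frame(name): name is "scene" or "top" or "wrist"; returns a dict with "pixels" (480x640x3 uint8, blue, green, red), "intrinsics" (3x3 intrinsics, pixels), "k1" (the pictures are not rectified: a ray, as slopes to the right and down, at radius r is drawn at 1 + k1 r^2 times it, then the intrinsics apply), "eye" and "attitude" of the camera in the world; the wrist camera has in their place "tool_from_camera" (4x4, takes a point from camera to tool coordinates, whose origin is the TCP and whose axes are the flange's). Camera axes: x right, y down, z forward; pixel columns grow to the right and rows downward; lengths in m; the calibration is good to about 2 mm. A picture is of the moment at which its call begins: read the wrist's pose just before it. There is no depth.
- arm.sign_off(): hands the job in; it is judged then, once.
The state is a dict: "time": time; "q": joint angles; "joint_vel": joint speeds; "joint_efforts": joint torques, N m; "eef_pos": TCP position; "ee_rot": TCP orientation; "ft_force": force on the tool from outside, world axes, zero at the start; "wrist_torque": the same for the moment, N m; "width": opening from 0.0 (shut) to 1.0 (fully open); "grip_force": force on a finger pad.
Only numpy, scipy, OpenCV 4.12 (cv2) and the standard library are available. Lean on these libraries where they do the work, as an engineer would, in place of code of your own. Each camera call takes 0.05 s, during which the arm holds its last target. There are 200 camera calls.

## Working session

There is one attempt and no reset: what is moved stays moved. The work goes in short steps, Python scripts to look and compute and a tool call to move; the robot and the scene stay as the last step left them, time stands still between calls to the robot, and variables do not carry over. Pictures are saved under pics/ and viewed, at most 10 in all, crops included, and the job is handed in when it is done.

Besides the shell and the picture viewer there is one more tool, called by a JSON object that holds its "api" and its "payload". apply_moves: Moves the arm, as the interface text tells. Its arguments: {"type":"object","properties":{"series":{"type":"array","items":{"type":"array","items":{"type":"number","minimum":-1,"maximum":1}}},"newtons":{"type":"number"}},"required":["series"]}

```bash
mkdir -p pics; ls; cat > h.py <<'E'
import numpy as np, cv2, pickle
from scipy.spatial.transform import Rotation as R
from plant import telemetry, vision, arm
def grab(n):
    s=telemetry.read_state(); f=vision.grab_frame(n)
    K=np.array(f["intrinsics"]); k1=f["k1"]
    if n=="wrist":
        T=np.array(f["tool_from_camera"]); Rt=R.from_quat(s["ee_rot"]).as_matrix()
        A=Rt@T[:3,:3]; e=Rt@T[:3,3]+np.array(s["eef_pos"])
    else:
        e=np.array(f["eye"]); a=np.array(f["attitude"]); A=a if a.shape==(3,3) else R.from_quat(a).as_matrix()
    return dict(im=np.array(f["pixels"]),K=K,k1=k1,A=A,e=e)
def ray(c,uv):
    D=np.array([c["k1"],0,0,0],float)
    p=cv2.undistortPoints(np.array(uv,float).reshape(-1,1,2),c["K"],D).reshape(-1,2)
    return np.c_[p,np.ones(len(p))]@c["A"].T
def onz(c,uv,z):
    d=ray(c,uv); return c["e"]+d*((z-c["e"][2])/d[:,2])[:,None]
def proj(c,P):
    q=(np.atleast_2d(P)-c["e"])@c["A"]
    return cv2.projectPoints(q.reshape(-1,1,3),np.zeros(3),np.zeros(3),c["K"],np.array([c["k1"],0,0,0],float))[0].reshape(-1,2)
def tri(c1,u1,c2,u2):
    d1=ray(c1,u1)[0];d2=ray(c2,u2)[0]
    s=np.linalg.lstsq(np.c_[d1,-d2],c2["e"]-c1["e"],rcond=None)[0]
    a=c1["e"]+s[0]*d1;b=c2["e"]+s[1]*d2
    return (a+b)/2,np.linalg.norm(a-b)
def save(c,n): pickle.dump(c,open(n+".pkl","wb")); cv2.imwrite("pics/"+n+".png",c["im"])
def load(n): return pickle.load(open(n+".pkl","rb"))
E
python3 - <<'E'
from h import *
for n in ("scene","top"):
    c=grab(n); save(c,n+"0"); print(n,c["e"],c["A"].round(3).tolist(),c["K"].tolist(),c["k1"])
print(telemetry.read_state(), arm.pinch_z)
E
```

```text
pics
scene [ 1.04370676 -0.74920331  1.04834098] [[0.846, 0.399, -0.353], [0.533, -0.645, 0.547], [-0.01, -0.651, -0.759]] [[601.4578869098026, 0.0, 313.7867137767547], [0.0, 601.4578869098026, 243.12242854901552], [0.0, 0.0, 1.0]] -0.11458032460452709
top [ 0.44158155 -0.0807826   1.35386523] [[-0.011, -0.994, 0.105], [-1.0, 0.011, 0.001], [-0.003, -0.105, -0.994]] [[583.9222277469182, 0.0, 311.9157265302348], [0.0, 583.9222277469182, 241.17979805483904], [0.0, 0.0, 1.0]] -0.18255337113480338
{'time': 0.1, 'q': array([ 1.09002690e+00,  3.20200243e-01,  1.56554523e+00,  2.69507458e-06,
        1.25739079e+00, -2.00471222e-02]), 'joint_vel': array([ 8.49251343e-04,  1.58610089e-03, -3.26569176e-03, -1.27229955e-03,
        4.85296921e-04,  3.03959827e-06]), 'joint_efforts': array([ 5.00520109e-04, -4.16409624e+01, -2.34703892e+01, -1.54445584e-04,
        4.85380078e-03,  2.46513082e-05]), 'eef_pos': array([0.25547048, 0.51466121, 0.23058684]), 'ee_rot': array([ 2.28329486e-01,  9.73583612e-01, -7.47416378e-04, -1.92494647e-04]), 'ft_force': array([-0.65019978,  0.22261835, -0.42487363]), 'wrist_torque': array([-0.00983757, -0.00036127,  0.00464458]), 'grip_force': 0.0, 'width': 1.0003492445583158} 0.0187
```

View pics/top0.png

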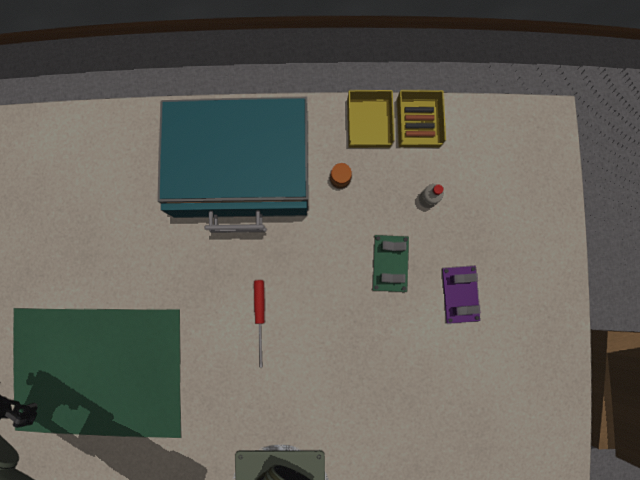

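View pics/scene0.png

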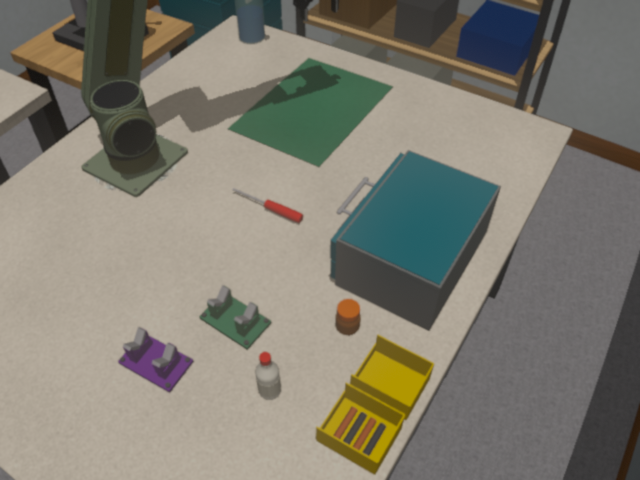

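The top view shows the cabinet at (234,150), the handle bar from (208,230) to (265,230), the green V-rest at (391,263), the screwdriver at (260,320), the jar at (341,176) and the bottle at (432,196). The scene view agrees: handle (340,213) to (368,180), V-rest (235,317).

```bash
python3 - <<'E'
from h import *
t=load("top0");s=load("scene0")
# cabinet teal top contour
def teal(c):
    h=cv2.cvtColor(c["im"],cv2.COLOR_BGR2HSV); return cv2.inRange(h,(85,120,50),(105,255,255))
h=cv2.cvtColor(t["im"],cv2.COLOR_BGR2HSV)
def big(m,box=None):
    if box: 
        mm=np.zeros_like(m);x0,y0,x1,y1=box;mm[y0:y1,x0:x1]=m[y0:y1,x0:x1];m=mm
    cs=cv2.findContours(m,0,2)[0]; return max(cs,key=cv2.contourArea)
c=big(teal(t)[:], (100,60,350,200)); r=cv2.boxPoints(cv2.minAreaRect(c)); print("cabtop px",r.round(1).tolist()); print(onz(t,r,.15).round(4))
g=cv2.inRange(h,(60,60,30),(90,255,200)); c=big(g,(360,220,425,310)); rr=cv2.minAreaRect(c);r=cv2.boxPoints(rr)
print("vbase px",r.round(1).tolist()); P=onz(t,r,.012); print(P.round(4),P.mean(0))
hs=cv2.cvtColor(s["im"],cv2.COLOR_BGR2HSV); gs=cv2.inRange(hs,(60,60,30),(90,255,200)); c=big(gs,(190,270,280,350)); r=cv2.boxPoints(cv2.minAreaRect(c)); P=onz(s,r,.012);print("scene base",P.round(4).tolist(),P.mean(0))
# handle: bright grey in top
for n,im,b in(("t",t,(200,218,270,242)),("s",s,(330,170,375,222))):
    hh=cv2.cvtColor(im["im"],cv2.COLOR_BGR2HSV);x0,y0,x1,y1=b
    cv2.imwrite(f"pics/crop_{n}.png",cv2.resize(im["im"][y0-10:y1+10,x0-10:x1+10],None,fx=7,fy=7,interpolation=2))
for a,b in (((208,230),(340,213)),((265,230),(368,180)),((208,230),(368,180)),((265,230),(340,213))): print("handle",tri(t,a,s,b))
print(onz(t,[(208,230),(265,230)],.112))
for n,p,z in(("jar",(341,176),.065),("bottle",(432,196),.1),("sd0",(260,282),.015),("sd1",(261,366),.005)): print(n,onz(t,[p],z).round(3))
E
python3 - <<'E'
import cv2,numpy as np
a=cv2.imread("pics/crop_t.png");b=cv2.imread("pics/crop_s.png");print(a.shape,b.shape)
H=max(a.shape[0],b.shape[0]);o=np.zeros((H,a.shape[1]+b.shape[1],3),np.uint8);o[:a.shape[0],:a.shape[1]]=a;o[:b.shape[0],a.shape[1]:]=b
f=min(800/o.shape[1],600/o.shape[0],1);cv2.imwrite("pics/crop_h.png",cv2.resize(o,None,fx=f,fy=f));print(f)
E
```

```text
cabtop px [[158.5, 100.9000015258789], [303.29998779296875, 98.69999694824219], [304.79998779296875, 195.60000610351562], [160.0, 197.8000030517578]]
[[ 0.88    0.2524  0.15  ]
 [ 0.8771 -0.0638  0.15  ]
 [ 0.6646 -0.0652  0.15  ]
 [ 0.6644  0.242   0.15  ]]
vbase px [[372.3999938964844, 289.8999938964844], [374.6000061035156, 234.89999389648438], [408.29998779296875, 236.3000030517578], [406.1000061035156, 291.29998779296875]]
[[ 0.4688 -0.2167  0.012 ]
 [ 0.5959 -0.2244  0.012 ]
 [ 0.5919 -0.3028  0.012 ]
 [ 0.4645 -0.2944  0.012 ]] [ 0.53025928 -0.25956941  0.012     ]
scene base [[0.4702, -0.296, 0.012], [0.4586, -0.2167, 0.012], [0.5953, -0.2291, 0.012], [0.6019, -0.3046, 0.012]] [ 0.53148603 -0.26158188  0.012     ]
handle (array([0.58582831, 0.13874532, 0.01249203]), np.float64(0.06940322469081382))
handle (array([0.62111298, 0.03724281, 0.19896338]), np.float64(0.08173980224859355))
handle (array([0.60488784, 0.14974757, 0.10615262]), np.float64(0.012253175472007265))
handle (array([0.60352974, 0.02592806, 0.10775244]), np.float64(0.013328019404324295))
[[0.59920434 0.14483889 0.112     ]
 [0.59769534 0.02141805 0.112     ]]
jar [[ 0.724 -0.146  0.065]]
bottle [[ 0.67  -0.344  0.1  ]]
sd0 [[0.49  0.041 0.015]]
sd1 [[0.297 0.041 0.005]]
(308, 630, 3) (504, 455, 3)
0.7373271889400922
```

View pics/crop_h.png

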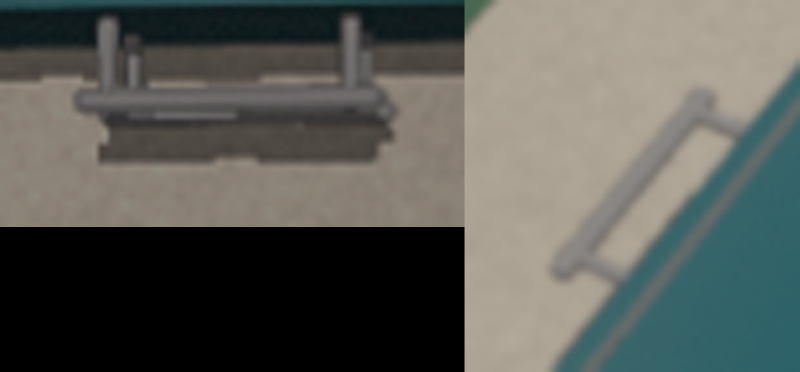

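The crop shows the bar ends in top at (204.7,227.6) and (263.6,227.0), and in scene at (366.1,178.8) (far end) and (339.6,211.9) (near end).

```bash
python3 - <<'E'
from h import *
t=load("top0");s=load("scene0")
a,ea=tri(t,(205.2,227.6),s,(365.6,179.3));b,eb=tri(t,(263.0,227.0),s,(339.9,211.4))
print(a,ea,b,eb,(a+b)/2,np.linalg.norm(a-b),np.degrees(np.arctan2(-(a-b)[0],(a-b)[1])))
print(onz(t,[(205.2,227.6),(263,227)],.112))
st=telemetry.read_state();print(R.from_quat(st["ee_rot"]).as_matrix().round(3))
E
```

```text
[0.60472054 0.15144618 0.10875074] 0.0005207006502376445 [0.60638556 0.02745112 0.11388219] 0.006039348306149899 [0.60555305 0.08944865 0.11131646] 0.12411236643327545 0.7693282065490893
[[0.60450254 0.15100598 0.112     ]
 [0.60423903 0.02571166 0.112     ]]
[[-0.896  0.445 -0.001]
 [ 0.445  0.896 -0.001]
 [ 0.    -0.002 -1.   ]]
```

{"api": "apply_moves", "payload": {"series": [[0,0,0,1,1],[0,0,0,1,1],[0,0,0,1,1],[0,0,0,1,1],[0,0,0,1,1],[0,0,0,1,1],[0,0,0,1,1],[0,0,0,1,1]]}}

```text
time: 0.77
eef_pos: [0.2556, 0.5148, 0.2308]
ee_rot: [0.489, 0.872, -0.001, 0.0]
ft_force: [0.8, -0.5, -0.4]
width: 1.003
grip_force: 0.0
```

{"api": "apply_moves", "payload": {"series": [[0,0,0,1,-0.4],[0,0,0,1,-0.4],[0,0,0,1,-0.4],[0,0,0,1,-0.4],[0,0,0,1,-0.4],[0,0,0,1,-0.4],[0,0,0,1,-0.4],[0,0,0,0.9,-0.4]]}}

```text
time: 1.43
eef_pos: [0.2555, 0.5148, 0.2308]
ee_rot: [0.708, 0.706, -0.001, 0.0]
ft_force: [-0.4, 0.1, 0.4]
width: 0.299
grip_force: 0.0
```

{"api": "apply_moves", "payload": {"series": [[-0.94,0.7,0,0,-0.4],[-0.94,0.7,0,0,-0.4],[-0.94,0.7,0,0,-0.4],[-0.94,0.7,0,0,-0.4],[-0.94,0.7,0,0,-0.4],[-0.94,0.7,0,0,-0.4],[-0.94,0.7,0,0,-0.4],[-0.94,0.7,0,0,-0.4]]}}

```text
time: 2.1
eef_pos: [0.4242, 0.2878, 0.231]
ee_rot: [0.707, 0.707, -0.0, -0.0]
ft_force: [-0.2, -0.1, -1.1]
width: 0.3
grip_force: 0.0
```

{"api": "apply_moves", "payload": {"series": [[-0.94,0.6,0,0,-0.4],[-0.94,0.6,0,0,-0.4],[-0.94,0.6,0,0,-0.4],[-0.94,0.6,0,0,-0.4],[-0.94,0.6,0,0,-0.4],[-0.94,0.6,0,0,-0.4],[0,0,0,0,-0.4],[0,0,0,0,-0.4]]}}

```text
time: 2.77
eef_pos: [0.532, 0.1189, 0.2307]
ee_rot: [0.708, 0.706, -0.0, -0.001]
ft_force: [0.3, -0.1, -0.2]
width: 0.299
grip_force: 0.0
```

```bash
python3 - <<'E'
from h import *
c=grab("wrist"); save(c,"w1"); print(c["e"],c["A"].round(2).tolist(),proj(c,[[.605,.15,.112],[.605,.028,.112],[.605,.089,.112]]))
E
```

```text
[0.53144855 0.19202704 0.37413082] [[1.0, -0.0, -0.0], [-0.0, -0.96, -0.29], [-0.0, 0.29, -0.96]] [[430.07058104 184.9512527 ]
 [416.52427066 355.0045456 ]
 [423.3016313  275.56683833]]
```

View pics/w1.png

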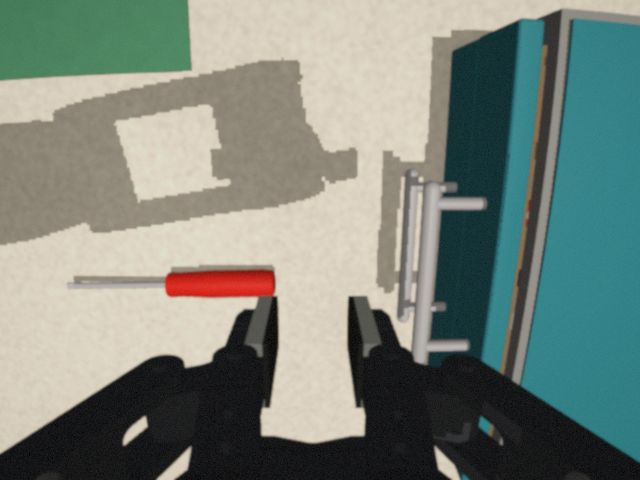

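The wrist view shows the bar from (432,183) to (420,360), about 2 px (2 mm) right of my projection, so the handle is at x≈0.607, y≈0.089. The drawer is a little ajar.

{"api": "apply_moves", "payload": {"series": [[-0.5,0.85,0,0,-0.4],[-0.5,0.85,0,0,-0.4],[0,0.8,0,0,-0.4],[0,0,0,0,-0.4],[0,0,0.9,0,-0.4],[0,0,0.9,0,-0.4],[0,0,0.9,0,-0.4],[0,0,0,0,-0.4]]}}

```text
time: 3.48
eef_pos: [0.6018, 0.0914, 0.1448]
ee_rot: [0.706, 0.708, -0.005, -0.004]
ft_force: [-1.7, -0.1, -0.5]
width: 0.299
grip_force: 0.0
```

{"api": "apply_moves", "payload": {"series": [[0,0,0.5,0,-0.4],[0,0,0.5,0,-0.4],[0,0,0.5,0,-0.4],[0,0,0.4,0,-0.4],[0,0,0,0,-0.4]]}}

```text
time: 3.9
eef_pos: [0.6076, 0.0916, 0.0951]
ee_rot: [0.707, 0.708, 0.001, 0.001]
ft_force: [0.4, -0.6, 0.2]
width: 0.302
grip_force: 0.0
```

{"api": "apply_moves", "payload": {"series": [[0,0,0,0,-1],[0,0,0,0,-1],[0,0,0,0,-1],[0,0,0,0,-1],[0,0,0,0,-1]], "newtons": 40}}

```text
time: 4.32
eef_pos: [0.6071, 0.0915, 0.0951]
ee_rot: [0.707, 0.707, 0.001, 0.0]
ft_force: [-1.0, 2.5, 7.1]
width: 0.113
grip_force: 39.2
```

{"api": "apply_moves", "payload": {"series": [[0,-0.2,0,0,-1],[0,-0.4,0,0,-1],[0,-0.5,0,0,-1],[0,-0.5,0,0,-1],[0,-0.5,0,0,-1],[0,-0.5,0,0,-1],[0,-0.5,0,0,-1],[0,-0.5,0,0,-1]]}}

```text
time: 4.98
eef_pos: [0.4995, 0.0914, 0.095]
ee_rot: [0.707, 0.707, 0.003, 0.001]
ft_force: [2.2, 3.4, 8.0]
width: 0.112
grip_force: 39.9
```

{"api": "apply_moves", "payload": {"series": [[0,-0.4,0,0,-1],[0,-0.3,0,0,-1],[0,-0.2,0,0,-1],[0,-0.2,0,0,-1],[0,0,0,0,-1]]}}

```text
time: 5.4
eef_pos: [0.4653, 0.0913, 0.095]
ee_rot: [0.707, 0.707, 0.002, 0.0]
ft_force: [-0.0, 4.6, 9.5]
width: 0.109
grip_force: 40.1
```

{"api": "apply_moves", "payload": {"series": [[0,-0.1,0,0,-1],[0,-0.1,0,0,-1],[0,-0.1,0,0,-1],[0,-0.1,0,0,-1],[0,0,0,0,-1]]}}

```text
time: 5.82
eef_pos: [0.4543, 0.0914, 0.095]
ee_rot: [0.707, 0.707, 0.002, 0.0]
ft_force: [-0.6, 3.9, 9.5]
width: 0.113
grip_force: 40.1
```

{"api": "apply_moves", "payload": {"series": [[0,-0.1,0,0,-1],[0,-0.1,0,0,-1],[0,-0.1,0,0,-1],[0,0,0,0,-1]]}}

```text
time: 6.15
eef_pos: [0.4453, 0.0913, 0.095]
ee_rot: [0.707, 0.707, 0.002, 0.001]
ft_force: [-0.6, 3.6, 10.2]
width: 0.109
grip_force: 40.1
```

{"api": "apply_moves", "payload": {"series": [[0,-0.1,0,0,-1],[0,-0.1,0,0,-1],[0,0,0,0,-1],[0,0,0,0,-1]]}}

```text
time: 6.48
eef_pos: [0.4428, 0.0914, 0.0951]
ee_rot: [0.707, 0.707, 0.005, 0.003]
ft_force: [6.5, 3.3, 2.1]
width: 0.112
grip_force: 39.6
```

{"api": "apply_moves", "payload": {"series": [[0,-0.1,0,0,-1],[0,0,0,0,-1],[0,0,0,0,-1]]}}

```text
time: 6.73
eef_pos: [0.4428, 0.0914, 0.0951]
ee_rot: [0.707, 0.707, 0.007, 0.005]
ft_force: [14.8, 2.0, -4.7]
width: 0.11
grip_force: 39.3
```

{"api": "apply_moves", "payload": {"series": [[0,0,0,0,-0.45],[0,0,0,0,-0.45],[0,0,0,0,-0.45],[0,0,-0.5,0,-0.45],[0,0,-0.8,0,-0.45],[0,0,-1,0,-0.45],[0,0,-1,0,-0.45],[0,0,-1,0,0]]}}

```text
time: 7.4
eef_pos: [0.4337, 0.0899, 0.2229]
ee_rot: [0.707, 0.707, -0.002, -0.001]
ft_force: [-0.0, 0.7, -0.3]
width: 0.399
grip_force: 0.0
```

{"api": "apply_moves", "payload": {"series": [[0,0.8,-0.8,0,0],[0,0.8,-0.8,0,0],[0,0.8,-0.8,0,0],[0,0.8,-0.8,0,0],[0,0.8,-0.5,0,0],[0,0,0,0,0],[0,0,0,0,0],[0,0,0,0,0]]}}

```text
time: 8.07
eef_pos: [0.5539, 0.0901, 0.3318]
ee_rot: [0.707, 0.707, -0.002, -0.001]
ft_force: [0.4, 0.3, -0.2]
width: 0.499
grip_force: 0.0
```

```bash
python3 - <<'E'
from h import *
c=grab("wrist"); save(c,"w2"); print(telemetry.read_state()["eef_pos"],c["e"])
E
```

```text
[0.55377331 0.09009196 0.33187446] [0.55359907 0.16325868 0.47521228]
```

View pics/w2.png

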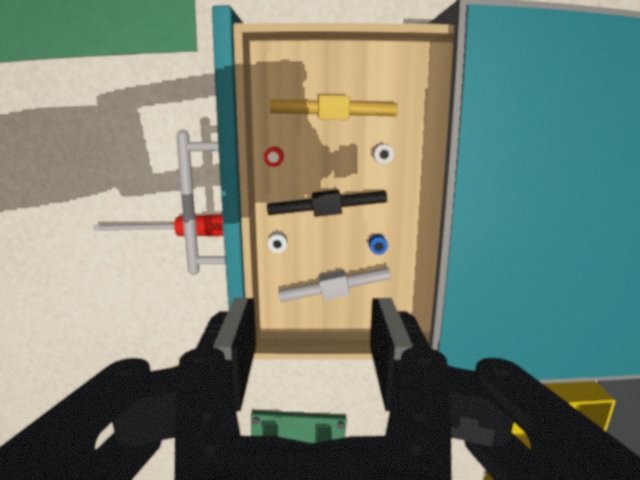

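The brass spindle is the top one in this view: collar at (334,107), shaft ends (270,105) and (397,109). Its neighbours are the red cap at (273,156) and the white bush at (383,154). The black and steel spindles lie below it. Next I turn the gripper for the grasp and take the second view.

{"api": "apply_moves", "payload": {"series": [[0.3,0,0,-1,0],[0.3,0,0,-1,0],[0.3,0,0,-1,0],[0.3,0,0,-1,0],[0.3,0,0,-1,0],[0,0,0,-1,0],[0,0,0,-1,0],[0,0,0,-1,0]]}}

```text
time: 8.78
eef_pos: [0.5475, 0.1346, 0.3325]
ee_rot: [0.483, 0.876, -0.001, -0.001]
ft_force: [0.4, -0.0, -0.3]
width: 0.495
grip_force: 0.0
```

{"api": "apply_moves", "payload": {"series": [[0,0,0,-1,0],[0,0,0,-1,0],[0,0,0,-1,0],[0,0,0,-1,0],[0,0,0,-1,0],[0,0,0,-1,0],[0,0,0,-1,0],[0,0,0,-1,0]]}}

```text
time: 9.45
eef_pos: [0.5476, 0.1344, 0.3325]
ee_rot: [0.223, 0.975, -0.001, -0.001]
ft_force: [1.2, -0.1, 0.3]
width: 0.502
grip_force: 0.0
```

{"api": "apply_moves", "payload": {"series": [[0,0,0,-1,0],[0,0,0,-1,0],[0,0,0,-1,0],[0,0,0,-1,0],[0,0,0,-1,0],[0,0,0,-1,0],[0,0,0,-0.5,0],[0,0,0,0,0]]}}

```text
time: 10.12
eef_pos: [0.5478, 0.1344, 0.3325]
ee_rot: [-0.0, 1.0, -0.0, -0.001]
ft_force: [-0.0, 0.1, 0.3]
width: 0.5
grip_force: 0.0
```

```bash
cat > m.py <<'E'
from h import *
def brass(c,box=None):
    h=cv2.cvtColor(c["im"],cv2.COLOR_BGR2HSV); m=cv2.inRange(h,(18,165,70),(32,255,255))
    if box is not None:
        mm=np.zeros_like(m);x0,y0,x1,y1=box;mm[y0:y1,x0:x1]=m[y0:y1,x0:x1];m=mm
    L=max(cv2.findContours(m,0,1)[0],key=cv2.contourArea)
    p=L.reshape(-1,2).astype(float); mu=cv2.moments(L); g=np.array([mu["m10"],mu["m01"]])/mu["m00"]
    (cx,cy),(w,hh),_=cv2.minAreaRect(L)
    q=np.zeros_like(m);cv2.drawContours(q,[L],-1,255,-1);yy,xx=np.nonzero(q);P=np.c_[xx,yy];d=np.linalg.svd(P-P.mean(0),full_matrices=False)[2][0]
    t=(P-g)@d; n=(P-g)@np.array([-d[1],d[0]])
    # end points = on-axis centre of the extreme slices
    lo=P[t<t.min()+3].mean(0);hi=P[t>t.max()-3].mean(0)
    wid=np.array([np.ptp(n[(t>=k)&(t<k+1)]) for k in range(int(t.min()),int(t.max()))]); k=np.nonzero(wid>wid.max()*.8)[0]+int(t.min())
    col=g+d*(k.min()+k.max()+1)/2
    return dict(g=g,lo=lo,hi=hi,col=col,area=len(P),len=np.ptp(t),w=wid.max(),colspan=(k.min(),k.max()))
E
python3 - <<'E'
from m import *
c=grab("wrist"); save(c,"w3"); st=telemetry.read_state();print(st["eef_pos"],st["ee_rot"],st["q"].round(2))
a=load("w2");A=brass(a);B=brass(c)
print(A);print(B)
print("col",tri(a,A["col"],c,B["col"]))
print(onz(a,[A["lo"],A["hi"],A["col"]],.095).round(4).tolist(),onz(c,[B["lo"],B["hi"],B["col"]],.095).round(4).tolist())
E
```

```text
[0.54801839 0.13441642 0.33266313] [ 3.05928846e-04  9.99999360e-01 -1.98401429e-04 -1.07079017e-03] [ 0.22  0.26  1.4   0.    1.49 -1.35]
{'g': array([586.83349032, 400.20240712]), 'lo': array([606.20512821, 424.17948718]), 'hi': array([546.625, 385.375]), 'col': array([593.40085687, 403.82451929]), 'area': 1675, 'len': np.float64(74.27160543760161), 'w': np.float64(33.12098996361925), 'colspan': (np.int64(-25), np.int64(9))}
{'g': array([ 30.70036329, 399.2157637 ]), 'lo': array([  0.64285714, 441.57142857]), 'hi': array([ 85.90909091, 378.63636364]), 'col': array([ 18.06133017, 406.32243956]), 'area': 3294, 'len': np.float64(108.56336865121477), 'w': np.float64(56.43445151602444), 'colspan': (np.int64(-22), np.int64(-8))}
col (array([-0.14804343,  0.82741615,  1.2720767 ]), np.float64(0.050660392376004885))
[[0.8978, -0.1761, 0.095], [0.8092, -0.1166, 0.095], [0.8728, -0.1451, 0.095]] [[0.8439, -0.2463, 0.095], [0.7449, -0.1129, 0.095], [0.7879, -0.2063, 0.095]]
```

```bash
python3 - <<'E'
from m import *
a=load("w2");c=load("w3");A=brass(a,(255,85,412,130));p=onz(a,[A["col"]],.095)
u=proj(c,p)[0];print(A,p,u)
x,y=u.astype(int);B=brass(c,(max(x-45,0),max(y-110,0),x+45,y+110));print(B)
for k in("col","g"):print(k,tri(a,A[k],c,B[k]))
i,j=("hi","lo")
for k,l in(("lo","lo"),("lo","hi"),("hi","lo"),("hi","hi")):print(k,l,tri(a,A[k],c,B[l]))
for c_,X in((a,A),(c,B)):
  P=onz(c_,[X["lo"],X["hi"],X["col"]],.097);d=P[1]-P[0];print(P.round(4).tolist(),np.linalg.norm(d),np.degrees(np.arctan2(d[1],d[0])))
cv2.imwrite("pics/w3c.png",cv2.resize(c["im"][max(y-120,0):y+120,max(x-120,0):x+160],None,fx=2,fy=2))
E
```

```text
{'g': array([290.56060606, 106.42987013]), 'lo': array([272.34375, 105.90625]), 'hi': array([317.61111111, 107.11111111]), 'col': array([295.05909289, 106.54655861]), 'area': 462, 'len': np.float64(48.035721112877404), 'w': np.float64(11.995964891532772), 'colspan': (np.int64(-19), np.int64(27))} [[0.53684002 0.17069551 0.095     ]] [352.07150094 187.31091799]
{'g': array([351.92825266, 189.98214899]), 'lo': array([353.5862069, 165.4137931]), 'hi': array([342.36363636, 216.09090909]), 'col': array([350.30618687, 210.91941009]), 'area': 556, 'len': np.float64(54.00027740044922), 'w': np.float64(19.020477465817734), 'colspan': (np.int64(19), np.int64(22))}
col (array([0.54109   , 0.16592868, 0.17118571]), np.float64(0.006788600769556864))
g (array([0.53465433, 0.16927494, 0.12029985]), np.float64(0.002167674708984002))
lo lo (array([0.51705143, 0.17146059, 0.09479791]), np.float64(0.0002824486932337178))
lo hi (array([0.53121289, 0.16058078, 0.22882212]), np.float64(0.015995803961811876))
hi lo (array([ 0.55069162,  0.18439184, -0.14015641]), np.float64(0.024776149517439904))
hi hi (array([0.55731291, 0.16524281, 0.11791487]), np.float64(0.00932234139470038))
[[0.5173, 0.1713, 0.097], [0.5564, 0.1702, 0.097], [0.5369, 0.1707, 0.097]] 0.03908884613396447 -1.6455305438028622
[[0.5168, 0.1714, 0.097], [0.5633, 0.1622, 0.097], [0.5584, 0.1694, 0.097]] 0.04741796992416291 -11.138015839423458
```

View pics/w3c.png

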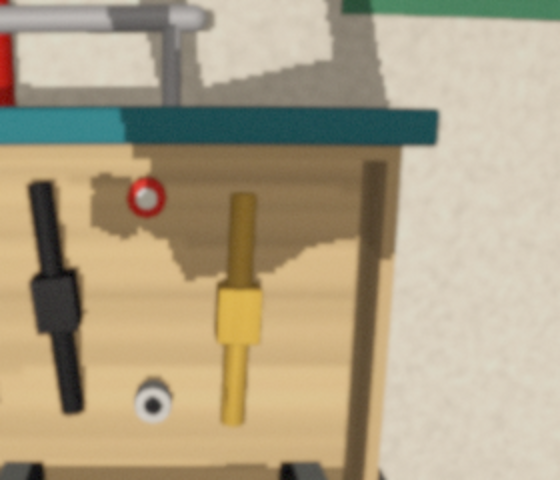

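In this crop the brass spindle ends are at (353.5,164) and (348,279) in the full frame, with the collar at (351.5,224.5). The mask caught only half of the shaft because of the shadow, so I use these points instead.

```bash
python3 - <<'E'
from m import *
a=load("w2");c=load("w3")
for k,l in(((270.5,105.5),(353.5,164.5)),((397,109.5),(348,279)),((334,107),(351.5,224.5))):print(tri(a,k,c,l))
for c_,X in((a,[(270.5,105.5),(397,109.5),(334,107)]),(c,[(353.5,164.5),(348,279),(351.5,224.5)])):
  P=onz(c_,X,.095);d=P[1]-P[0];print(P.round(4).tolist(),np.linalg.norm(d),np.degrees(np.arctan2(d[1],d[0])))
  P=onz(c_,X,.105);print("col top",P[2])
for c_,box in((a,(255,85,412,130)),(c,(325,140,375,295))):
  x0,y0,x1,y1=box;h=cv2.cvtColor(c_["im"],cv2.COLOR_BGR2HSV)[y0:y1,x0:x1]
  m=(h[...,1]>150).astype(np.uint8)
  n,L,S,C=cv2.connectedComponentsWithStats(m);i=1+S[1:,4].argmax();yy,xx=np.nonzero(L==i)
  r=cv2.minAreaRect(np.c_[xx,yy].astype(np.float32));print(S[i],C[i]+[x0,y0],r)
  print("row/col width",[(int(v),int((yy==v).sum() if box[3]-box[1]>100 else (xx==v).sum())) for v in range(0,max(x1-x0,y1-y0),6)])
E
```

```text
(array([0.51583362, 0.17143356, 0.09741367]), np.float64(0.00040108134971952945))
(array([0.62473358, 0.16864982, 0.09907209]), np.float64(0.000256047256143211))
(array([0.57028953, 0.17033874, 0.10106414]), np.float64(0.00030056751584462565))
[[0.5155, 0.1717, 0.095], [0.6255, 0.1686, 0.095], [0.5706, 0.1703, 0.095]] 0.11006854562770371 -1.6082590954375975
col top [0.57016482 0.17012453 0.105     ]
[[0.5162, 0.1715, 0.095], [0.6263, 0.1691, 0.095], [0.5718, 0.1711, 0.095]] 0.11017138992789155 -1.2167670996275493
col top [0.5692323  0.17010481 0.105     ]
[  15   10  127   24 1792] [332.76785714 107.05691964] ((77.99118041992188, 21.614707946777344), (126.4725341796875, 22.855560302734375), 4.398705005645752)
row/col width [(0, 0), (6, 0), (12, 0), (18, 12), (24, 13), (30, 12), (36, 12), (42, 12), (48, 12), (54, 12), (60, 11), (66, 22), (72, 21), (78, 18), (84, 20), (90, 18), (96, 12), (102, 13), (108, 13), (114, 12), (120, 13), (126, 12), (132, 12), (138, 12), (144, 0), (150, 0), (156, 0)]
[  15   23   23  116 1572] [350.76463104 220.24045802] ((26.017955780029297, 80.6588363647461), (21.233768463134766, 115.26152038574219), 3.012787342071533)
row/col width [(0, 0), (6, 0), (12, 0), (18, 0), (24, 10), (30, 12), (36, 11), (42, 12), (48, 11), (54, 11), (60, 10), (66, 12), (72, 21), (78, 21), (84, 21), (90, 22), (96, 20), (102, 10), (108, 10), (114, 11), (120, 10), (126, 10), (132, 11), (138, 9), (144, 0), (150, 0)]
```

{"api": "apply_moves", "payload": {"series": [[-0.75,0.6,0.3,0.35,-0.2],[0,0.6,0.6,0,-0.2],[0,0,1,0,-0.2],[0,0,1,0,-0.2],[0,0,1,0,-0.2],[0,0,1,0,-0.2],[0,0,1,0,-0.2],[0,0,0,0,-0.2]]}}

```text
time: 10.83
eef_pos: [0.5675, 0.1694, 0.15]
ee_rot: [0.013, 1.0, -0.002, -0.007]
ft_force: [-1.2, -0.3, -1.2]
width: 0.4
grip_force: 0.0
```

{"api": "apply_moves", "payload": {"series": [[0,0,0,0,-0.2],[0,0,0,0,-0.2]]}}

```text
time: 11.0
eef_pos: [0.5731, 0.1708, 0.158]
ee_rot: [0.012, 1.0, 0.0, 0.001]
ft_force: [0.6, 0.9, 1.0]
width: 0.401
grip_force: 0.0
```

{"api": "apply_moves", "payload": {"series": [[0.09,0,0.5,0,-0.2],[0,0,0.6,0,-0.2],[0,0,0.6,0,-0.2],[0,0,0.4,0,-0.2],[0,0,0.2,0,-0.2],[0,0,0.05,0,-0.2],[0,0,0,0,-0.2],[0,0,0,0,-0.2]]}}

```text
time: 11.67
eef_pos: [0.5708, 0.1709, 0.0874]
ee_rot: [0.012, 1.0, 0.0, 0.001]
ft_force: [-0.6, -0.9, 0.6]
width: 0.403
grip_force: 0.0
```

{"api": "apply_moves", "payload": {"series": [[0,0,0,0,-0.7],[0,0,0,0,-0.9],[0,0,0,0,-1],[0,0,0,0,-1],[0,0,0,0,-1],[0,0,0,0,-1]], "newtons": 45}}

```text
time: 12.17
eef_pos: [0.5706, 0.1708, 0.0873]
ee_rot: [0.012, 1.0, 0.0, 0.001]
ft_force: [-0.5, 0.1, 5.3]
width: 0.22
grip_force: 44.7
```

{"api": "apply_moves", "payload": {"series": [[0,0,-0.2,0,-1],[0,0,-0.5,0,-1],[0,0,-0.8,0,-1],[0,0,-0.8,0,-1],[0,0,-0.8,0,-1],[0,0,-0.8,0,-1],[0,0,-0.3,0,-1],[0,0,0,0,-1]]}}

```text
time: 12.83
eef_pos: [0.5708, 0.171, 0.2143]
ee_rot: [0.012, 1.0, 0.001, 0.002]
ft_force: [-0.1, -0.0, -1.1]
width: 0.221
grip_force: 44.0
```

```bash
python3 - <<'E'
from h import *
c=grab("wrist"); save(c,"w4"); t=grab("top");save(t,"top1"); s=grab("scene");save(s,"scene1")
def sc(im,x0,y0,w,h): return cv2.resize(im[y0:y0+h,x0:x0+w],(400,300),interpolation=2)
o=np.vstack([np.hstack([cv2.resize(c["im"],(400,300)),sc(t["im"],350,220,80,60+20)]),np.hstack([sc(s["im"],190,270,100,75),sc(s["im"],270,130,200,150)])])
cv2.imwrite("pics/m1.png",o)
E
```

```text
(no output)
```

View pics/m1.png

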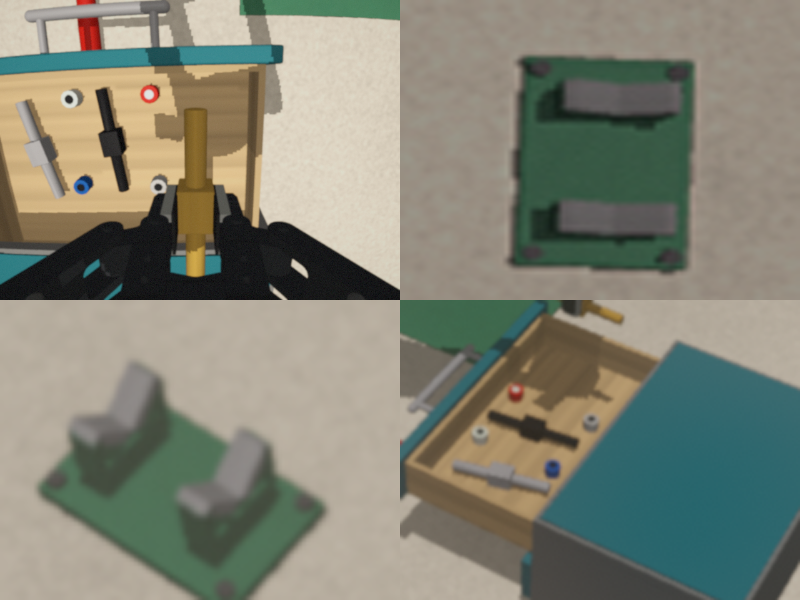

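The montage shows the brass spindle held at its collar, aligned with the fingers. The other six parts are still in the drawer, and the green V-rest is clear. I carry the spindle over and view the V-rest from two wrist positions.

{"api": "apply_moves", "payload": {"series": [[0,-0.4,-0.3,0,-1],[-0.1,-0.8,-0.3,0,-1],[-0.1,-0.9,-0.3,0,-1],[-0.1,-0.9,-0.3,0,-1],[-0.1,-0.9,0,0,-1],[-0.1,-0.9,0,0,-1],[-0.1,-0.9,0,0,-1],[-0.1,-0.9,0,0,-1]]}}

```text
time: 13.65
eef_pos: [0.5851, -0.03, 0.2471]
ee_rot: [0.012, 1.0, -0.0, -0.001]
ft_force: [0.6, 0.6, -0.7]
width: 0.22
grip_force: 44.1
```

{"api": "apply_moves", "payload": {"series": [[-0.1,-0.9,0,0,-1],[-0.1,-0.9,0,0,-1],[-0.1,-0.9,0,0,-1],[-0.1,-0.9,0,0,-1],[-0.1,-0.9,0,0,-1],[-0.1,-0.6,0,0,-1],[0,0,0,0,-1],[0,0,0,0,-1]]}}

```text
time: 14.32
eef_pos: [0.5993, -0.1825, 0.2467]
ee_rot: [0.013, 1.0, 0.0, -0.001]
ft_force: [0.2, 0.2, -0.7]
width: 0.218
grip_force: 44.2
```

```bash
python3 - <<'E'
from h import *
c=grab("wrist"); save(c,"w5"); st=telemetry.read_state();print(st["eef_pos"],st["ee_rot"],c["e"],proj(c,[[.53,-.26,.055]]))
E
```

```text
[ 0.59932987 -0.18153565  0.24694956] [ 1.27411481e-02  9.99918141e-01  5.56108031e-04 -1.03170802e-03] [ 0.52587033 -0.18040059  0.39032311] [[209.64081643 125.43979888]]
```

{"api": "apply_moves", "payload": {"series": [[0.3,-0.7,0,0,-1],[0.3,-0.7,0,0,-1],[0.3,-0.7,0,0,-1],[0,0,0,0,-1],[0,0,0,0,-1],[0,0,0,0,-1]]}}

```text
time: 14.87
eef_pos: [0.5716, -0.2423, 0.2477]
ee_rot: [0.012, 1.0, 0.001, -0.0]
ft_force: [-0.4, 1.6, -0.8]
width: 0.227
grip_force: 44.3
```

```bash
python3 - <<'E'
from h import *
c=grab("wrist"); save(c,"w6"); st=telemetry.read_state();print(st["eef_pos"],st["ee_rot"],c["e"],proj(c,[[.53,-.26,.055]]))
a=load("w5")
pa=proj(a,[[.53,-.26,.055]])[0].astype(int);pb=proj(c,[[.53,-.26,.055]])[0].astype(int)
def cr(c,p):
    x0=int(np.clip(p[0]-110,0,420));y0=int(np.clip(p[1]-150,0,180));return cv2.resize(c["im"][y0:y0+300,x0:x0+200],(400,600),interpolation=2),x0,y0
A,ax,ay=cr(a,pa);B,bx,by=cr(c,pb);print((ax,ay),(bx,by));cv2.imwrite("pics/m2.png",np.hstack([A,B]))
E
```

```text
[ 0.57178627 -0.2422156   0.24775033] [ 1.15624215e-02  9.99933064e-01  4.22496724e-04 -1.72268978e-05] [ 0.49788832 -0.2404481   0.39118656] [[288.16958609 157.95091587]]
(99, 0) (178, 7)
```

View pics/m2.png

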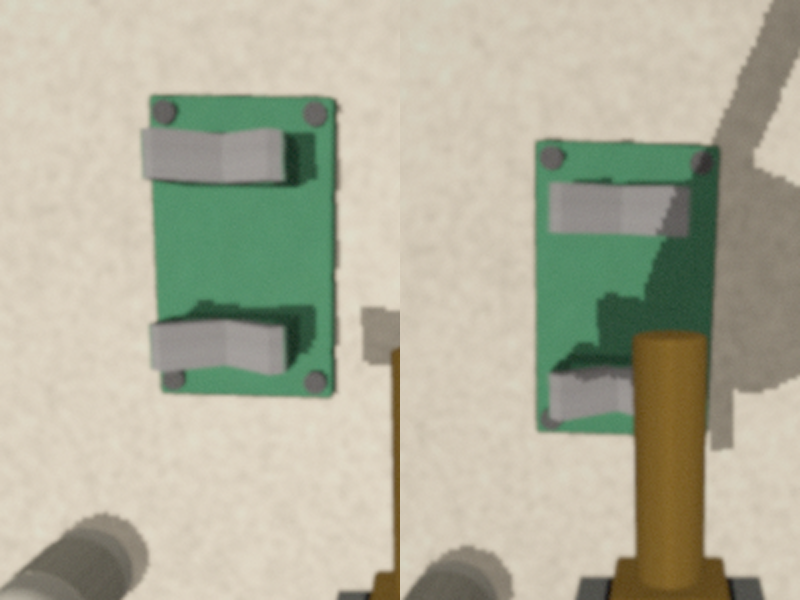

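The V-rest is visible in both views: base corners at crop (151,96), (335,98), (333,396), (162,391) on the left. Its block rims are clear, and on the right the shaft hides the lower right block.

```bash
python3 - <<'E'
from h import *
a=load("w5");b=load("w6")
fa=lambda p:(99+p[0]/2,p[1]/2); fb=lambda p:(178+(p[0]-400)/2,7+p[1]/2)
for n,p,q in(("c1",(151,96),(537,141)),("c2",(335,98),(718,148)),("c3",(162,391),(537,430)),("B1L",(144.5,154.5),(550,208)),("B1R",(284,156.5),(690,211)),("B2L",(153,346),(551,396))):
    print(n,tri(a,fa(p),b,fb(q)))
P=onz(a,[fa(p) for p in((151,96),(335,98),(333,396),(162,391))],.012);print("base",P.round(4).tolist(),P.mean(0))
Q=onz(a,[fa(p) for p in((144.5,154.5),(284,156.5),(153,346),(286,349))],.068);print("rims",Q.round(4).tolist(),Q.mean(0))
m1=Q[:2].mean(0);m2=Q[2:].mean(0);print(m1,m2,np.degrees(np.arctan2(*(m2-m1)[[1,0]])))
e=(P[2]+P[3]-P[0]-P[1]);print("base yaw",np.degrees(np.arctan2(e[1],e[0])))
Q=onz(b,[fb((550,208)),fb((690,211)),fb((551,396))],.068);print("rims b",Q.round(4).tolist())
V=onz(a,[fa((222,157)),fa((225,346))],.0465);print("valley",V)
# base in both views by mask
for c,box in((a,(160,30,285,210)),(b,(230,60,350,230))):
    h=cv2.cvtColor(c["im"],cv2.COLOR_BGR2HSV);x0,y0,x1,y1=box;m=cv2.inRange(h[y0:y1,x0:x1],(65,60,20),(90,255,255))
    L=cv2.convexHull(np.vstack(cv2.findContours(m,0,1)[0]));ap=cv2.approxPolyDP(L,6,True).reshape(-1,2)+[x0,y0];print("hull",ap.tolist(),onz(c,ap,.012).round(4).tolist())
E
```

```text
c1 (array([ 0.46450199, -0.29580718,  0.01032543]), np.float64(1.8615603761099524e-06))
c2 (array([ 0.46880604, -0.2178395 ,  0.00645184]), np.float64(0.0009480330507505161))
c3 (array([ 0.59216059, -0.30373488,  0.01037253]), np.float64(0.00022743508099283316))
B1L (array([ 0.49334584, -0.28497436,  0.06049317]), np.float64(6.803300620157797e-05))
B1R (array([ 0.49621255, -0.23218794,  0.06105393]), np.float64(0.000617942320450155))
B2L (array([ 0.56523958, -0.28841395,  0.06289572]), np.float64(0.0005473381553830523))
base [[0.4648, -0.2953, 0.012], [0.4692, -0.2171, 0.012], [0.5966, -0.2247, 0.012], [0.5918, -0.3032, 0.012]] [ 0.53057937 -0.26005413  0.012     ]
rims [[0.4941, -0.2826, 0.068], [0.4971, -0.2312, 0.068], [0.5644, -0.2866, 0.068], [0.5673, -0.2351, 0.068]] [ 0.53071885 -0.25887841  0.068     ]
[ 0.49558501 -0.25689986  0.068     ] [ 0.56585268 -0.26085696  0.068     ] -3.2231929143453044
base yaw -3.469067649203243
rims b [[0.4935, -0.284, 0.068], [0.496, -0.2322, 0.068], [0.5644, -0.2878, 0.068]]
valley [[ 0.4943604  -0.25885091  0.0465    ]
 [ 0.56802671 -0.26376064  0.0465    ]]
hull [[265, 50], [264, 196], [182, 195], [175, 49]] [[0.47, -0.2184, 0.012], [0.5947, -0.2259, 0.012], [0.5914, -0.3012, 0.012], [0.4656, -0.2949, 0.012]]
hull [[335, 81], [332, 174], [293, 222], [248, 221], [247, 78]] [[0.4696, -0.2201, 0.012], [0.5494, -0.2237, 0.012], [0.593, -0.2603, 0.012], [0.5909, -0.3021, 0.012], [0.4651, -0.2952, 0.012]]
```

{"api": "apply_moves", "payload": {"series": [[0,0,0,0.5,-1],[0.67,-0.34,0,0,-1],[0.67,-0.33,0,0,-1],[0,0,0.8,0,-1],[0,0,0.8,0,-1],[0,0,0.8,0,-1],[0,0,0.8,0,-1],[0,0,0,0,-1]]}}

```text
time: 15.58
eef_pos: [0.5278, -0.2586, 0.1471]
ee_rot: [0.029, 1.0, 0.002, -0.004]
ft_force: [-1.6, 1.0, -2.1]
width: 0.221
grip_force: 44.3
```

{"api": "apply_moves", "payload": {"series": [[0,0,0,0,-1],[0,0,0,0,-1],[0,0,0,0,-1]]}}

```text
time: 15.83
eef_pos: [0.5316, -0.2614, 0.1538]
ee_rot: [0.029, 1.0, -0.001, 0.002]
ft_force: [-0.9, 0.3, -1.1]
width: 0.219
grip_force: 44.3
```

```bash
python3 - <<'E'
from h import *
c=grab("wrist"); save(c,"w7"); st=telemetry.read_state();print(st["eef_pos"],st["ee_rot"],st["ft_force"])
b=load("w6");p=np.array([.5718,-.2422,.2477]);x=np.array([-.9997,.024,0]);print("pred end w6",proj(b,p+x*.055+[0,0,.0077]),"seen",(312.8,174.5))
cv2.imwrite("pics/w7.png",c["im"])
E
```

```text
[ 0.53140146 -0.26145526  0.15370153] [ 2.94688012e-02  9.99564075e-01 -7.20992149e-04  1.65253155e-03] [-0.10576956  0.34886185 -0.48187672]
pred end w6 [[312.04546043 176.00254121]] seen (312.8, 174.5)
```

View pics/w7.png

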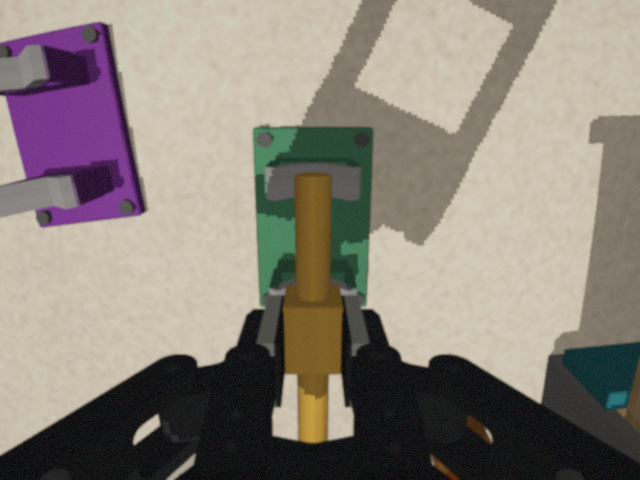

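The wrist view shows the shaft centred on the notch: shaft column 313, block 266 to 360. The descent starts here.

{"api": "apply_moves", "payload": {"series": [[0,0.02,0.5,0,-1],[0,0,0.7,0,-1],[0,0,0.7,0,-1],[0,0,0.6,0,-1],[0,0,0.4,0,-1],[0,0,0.3,0,-1],[0,0,0,0,-1],[0,0,0,0,-1]]}}

```text
time: 16.55
eef_pos: [0.5308, -0.2609, 0.0564]
ee_rot: [0.03, 1.0, -0.0, 0.001]
ft_force: [0.1, -0.3, -1.3]
width: 0.219
grip_force: 44.3
```

{"api": "apply_moves", "payload": {"series": [[0,0,0.05,0,-1],[0,0,0.05,0,-1],[0,0,0.05,0,-1],[0,0,0,0,-1]]}}

```text
time: 16.88
eef_pos: [0.5304, -0.2606, 0.0515]
ee_rot: [0.03, 1.0, -0.0, 0.0]
ft_force: [-0.6, -0.6, -1.1]
width: 0.219
grip_force: 44.3
```

{"api": "apply_moves", "payload": {"series": [[0,0,0.04,0,-1],[0,0,0.04,0,-1],[0,0,0,0,-1],[0,0,0,0,-1]]}}

```text
time: 17.22
eef_pos: [0.5302, -0.2606, 0.0488]
ee_rot: [0.03, 1.0, 0.0, -0.0]
ft_force: [0.2, -0.5, -1.0]
width: 0.226
grip_force: 44.3
```

{"api": "apply_moves", "payload": {"series": [[0,0,0.03,0,-1],[0,0,0.03,0,-1],[0,0,0,0,-1],[0,0,0,0,-1]]}}

```text
time: 17.55
eef_pos: [0.5306, -0.2611, 0.0475]
ee_rot: [0.03, 1.0, -0.0, 0.0]
ft_force: [-0.9, -1.9, 2.5]
width: 0.227
grip_force: 44.8
```

{"api": "apply_moves", "payload": {"series": [[0,0,0.03,0,-1],[0,0,0.03,0,-1],[0,0,0,0,-1],[0,0,0,0,-1]]}}

```text
time: 17.88
eef_pos: [0.5307, -0.2614, 0.0472]
ee_rot: [0.03, 1.0, -0.001, 0.001]
ft_force: [-3.5, -1.3, 10.0]
width: 0.222
grip_force: 46.0
```

Force is up to 10 N and the descent has stopped at the expected height, so the spindle is seated. I release.

{"api": "apply_moves", "payload": {"series": [[0,0,0,0,-0.5],[0,0,0,0,-0.4],[0,0,0,0,-0.2],[0,0,0,0,-0.1],[0,0,0,0,-0.1]]}}

```text
time: 18.3
eef_pos: [0.5301, -0.2604, 0.0449]
ee_rot: [0.03, 1.0, 0.0, -0.0]
ft_force: [0.1, -0.3, -0.6]
width: 0.45
grip_force: 0.0
```

{"api": "apply_moves", "payload": {"series": [[0,0,-0.2,0,-0.1],[0,0,-0.4,0,-0.1],[0,0,-0.8,0,-0.1],[0,0,-1,0,-0.1],[0,0,-1,0,-0.1],[0,0,-1,0,-0.1],[0,0,-0.6,0,-0.1],[0,0,0,0,-0.1]]}}

```text
time: 18.97
eef_pos: [0.5325, -0.2617, 0.2006]
ee_rot: [0.03, 1.0, -0.002, 0.005]
ft_force: [0.9, -0.8, 0.5]
width: 0.449
grip_force: 0.0
```

{"api": "apply_moves", "payload": {"series": [[-0.7,0,0,0,-0.1],[-0.7,0.5,0,0,-0.1],[-0.7,0.5,0,0,-0.1],[0,0.7,0,0,-0.1],[0,0,0,0,-0.1],[0,0,0,0,-0.1]]}}

```text
time: 19.47
eef_pos: [0.5958, -0.2125, 0.1942]
ee_rot: [0.029, 1.0, 0.0, -0.001]
ft_force: [1.0, -0.5, -0.6]
width: 0.452
grip_force: 0.0
```

```bash
python3 - <<'E'
from h import *
c=grab("wrist"); save(c,"w8"); t=grab("top");save(t,"top2");print(telemetry.read_state()["eef_pos"])
p=proj(c,[[.53,-.26,.055]])[0].astype(int);x0=int(np.clip(p[0]-130,0,380));y0=int(np.clip(p[1]-150,0,180));print(x0,y0)
u=t["im"][60:300,140:340]
cv2.imwrite("pics/m3.png",np.hstack([cv2.resize(c["im"][y0:y0+300,x0:x0+260],(520,600),interpolation=2),cv2.resize(cv2.resize(u,(280,336)),(280,600))]))
E
```

```text
[ 0.59563364 -0.21378729  0.19474365]
103 0
```

View pics/m3.png

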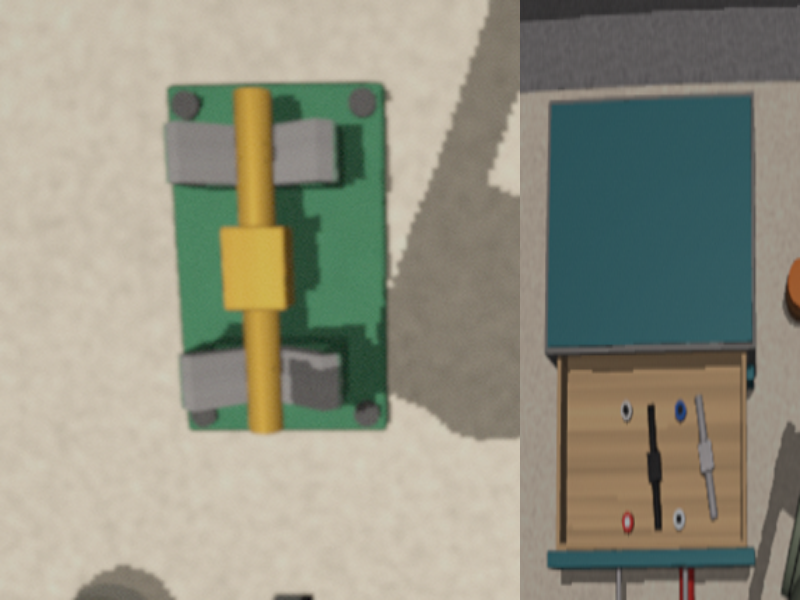

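The spindle lies in both notches with its collar at crop (256,268), between the blocks. The drawer is out and the six other parts are in it.

```bash
python3 -c "
from plant import arm; print(arm.sign_off())"
```

```text
the job is handed in; nothing more can be done
None
```

The top drawer is open to its stop, the brass spindle is resting in both notches of the green V-rest with its collar between the blocks, and the job is handed in (no verdict was returned).

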